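Push the rack board home until it drops into its notches

TASK

The small board with the gear on it has been left short of its place on the notched rack. Push it along the rails with your fingertips, to the robot's left, until it drops into both pairs of notches, then push the sliding keeper's knob so that the keeper is fully out over the board. Only push: do not lift the board or the gear, keep the gear standing on the board, and leave the bolt, the nut and the black ring beside the rack where they are.

Things in the scene. Friction and masses are not known exactly. Their poses are not given: they have to be found in the camera images.
- rack: Fixed metal rack on the bench, turned up to 0.3 rad; origin on the bench top. y runs along the rails to the robot's left, x away from the robot. Base 130 x 240 mm, y -110 to +130. Two rails at x = -42 and +42 mm, 16 mm wide, tops 40 mm above the bench, ends open. Outside them side guides, inner faces at x = -51.5 and +51.5 mm, 7 mm thick, tops 55 mm above the bench.
- seat (a point): Point in the rack (rack x 0, y +55 mm, 30 mm above the bench) where board's origin is once the board sits in the notches; axes as the rack's. The notches, 18 mm wide and 10 mm deep in both rail tops, are centred 50 mm to either side of it along y.
- board: Loose plywood board 100 (x) x 130 (y) x 12 mm, 0.7 kg, two 12 x 12 mm cross cleats under it at y -50 and +50, an upright push lip at its -y end (outer face y -65). Origin: mid-board at the cleats' underside; board top 24 mm, lip top 49 mm above it. Starts on the rail tops (origin 40 mm above the bench), 45 to 82 mm short of the seat. Slides with 3 to 8 N, then stops hard; far over 15 N may tip it.
- keeper (a joint): Sliding steel plate 24 mm wide, 56.5 to 62.5 mm above the bench, on a block on the robot's side of the rack (rack x -95 to -58, y +31 to +79, strips on it 64 mm high). 0 = drawn back; 0.022 m = fully out over the seated board's edge (hard stop). Moves along rack +x against about 1.5 N of friction and stays where left. Passes over the board only when that is seated.
- keeper_knob (a point): Centre of the top of the keeper's upright round knob, 16 mm across at its top and 13 mm across its neck, 33 mm tall, standing on the keeper plate (plate top 62.5 mm, knob top 95.5 mm above the bench). Moves with the keeper. Push it in the rack's +x direction. With the keeper at 0 it is at rack x -70, y +55 mm.
- pinion: Steel spur gear standing flat on the board, 60 mm across, 28 mm tall; origin at the centre of its underside. About 0.33 kg, loose.
- seal_ring: Loose black ring 68 mm across, 9 mm thick, lying beside the rack; origin at the centre of its underside. Leave it.
- bolt: Loose flanged bolt standing on its head, 24 mm across, 68 mm tall, beside the rack; origin at the centre of its underside. Leave it.
- nut: Loose hexagon nut 24 x 27 x 13 mm beside the rack; origin at the centre of its underside. Leave it.
Things that resemble listed ones, but are neither listed nor needed, are in the scene too. There is more than one size of the board; the one meant has the size given above. Several things have the shape of the pinion; the one meant has the colours described above.

How it is judged:
By the outcome, as a careful person would: the job done as asked, in the order asked, and still so for the second after the job is handed in, with the robot touching nothing.
It also fails if it takes over 51 s, if anything falls off the work surface, if the arm or the gripper's body presses on something with over 40 N, if the wrist force passes 120 N, or if a joint passes its speed limit or range.

ROBOT

A 6-joint arm with a two-finger parallel gripper is mounted at the origin on a cart in front of the work surface, level with it; the furniture and walls round the work are solid. World frame = base frame: x ahead of the robot, y to its left, z up, the work surface at z = 0. Lengths are in m, angles in rad, forces in N, time in s.
With the tool pointing down it reaches from about 0.425 to 0.95 m from the base axis. Payload 3.5 kg.
Tool frame: the origin (TCP) lies midway between the tips of the shut fingers; the grasp point (between the pads) lies 19 mm behind it; z points along the fingers, y is the line along which they close (so a half turn about z gives the same grasp; the last joint's range is limited). The gripper opens to 85 mm and grips with 20 to 120 N. Pads are 22 mm wide; open, the fingers measure 114 mm over their backs; the gripper's body (76 mm by 85 mm) begins 54 mm behind the grasp point. The pads swing forward as they close: fully open they stand 13 mm farther back than shut.
Start: joints at [1.013, 0.286, 1.577, -0, 1.279, -0.15], TCP at [0.268, 0.62, 0.231] pointing down, gripper open.
Joint ranges: [-2.77, 2.77], [-0.9, 2.22], [0.21, 2.48], [-1.53, 4.67], [0.24, 2.81], [-2.84, 2.84]. Speed limits (rad/s): [2.79, 2.79, 3.14, 3.14, 3.14, 3.14].

INTERFACE

Orientations are given as a unit quaternion [x, y, z, w].
In Python, from plant import get_state, read_camera, ctrl gives the robot as it stands.
- The arm moves only by the shell command python3 -m crank 'ROWS' [FORCE]. ROWS is JSON, a list of rows, each a list of 3 entries, a list of its own where there are three numbers: the shift along the tool's x, y, z in mm, then the turn about the tool's z in degrees, then the closure in counts, from 0 (fully open) to 255 (shut). In form: [[[tx, ty, tz], yaw, claw], ...]. A call has 1 to 10 rows; each row is the pose to reach, as a shift and turn from the pose commanded when the call began, along the tool's axes at that moment; what a row does not reach only later rows make up. A row lasts 1/10 s, in which the tool goes at most 50 mm and 8.59 degrees, less where a joint would pass 70% of its speed; a pose out of reach is approached as far as the arm can. A call with a gripper value outside its range is refused whole. The fingers move at their own pace and stop on an object; FORCE is the grip in N (left out, the last holds). Time passes only in rows, so rows that repeat a pose let the fingers close. It gives the time, the measured TCP pose, the force, the opening and the grip force at its end, in the units of the state.
- get_state(): the state, without advancing time (a new reading comes with each control period).
- read_camera(name): name is "scene" or "top" or "wrist"; returns a dict with "frame" (400x640x3 uint8, blue, green, red), "range_z" (400x640 float32, m along the optical axis (not along the pixel's ray), 0 where there is no reading), "vfov" (degrees; the focal length in pixels is half the picture's height over the tangent of half this angle, whatever the lens; pixels are square), "cx", "cy" (the principal point, pixels), "k1" (the pictures are not rectified: a ray, as slopes to the right and down, at radius r is drawn at 1 + k1 r^2 times it, then the intrinsics apply), "origin" and "orientation" of the camera in the world. Camera axes: x right, y down, z forward; pixel columns grow to the right and rows downward; lengths in m; the calibration is good to about 2 mm. A picture is of the moment at which its call begins.
- ctrl.sign_off(): hands the job in; it is judged then, once.
The state is a dict: "time": time; "qpos": joint angles; "dq": joint speeds; "joint_efforts": joint torques, N m; "eef_pos": TCP position; "tcp_rot": TCP orientation; "contact_force": force on the tool from outside, world axes, zero at the start; "wrist_torque": the same for the moment, N m; "opening": opening from 0.0 (shut) to 1.0 (fully open); "finger_force": force on a finger pad.
Only numpy, scipy, OpenCV 4.12 (cv2) and the standard library are available. Lean on these libraries where they do the work, as an engineer would, in place of code of your own. Each camera call takes 0.05 s, during which the arm holds its last target. There are 200 camera calls.

## Working session

There is one attempt and no reset: what is moved stays moved. The work goes in short steps, Python scripts to look and compute and a shell command to move; the robot and the scene stay as the last step left them, time stands still between calls to the robot, and variables do not carry over. Pictures are saved under pics/ and viewed, at most 10 in all, crops included, and the job is handed in when it is done.

```bash
mkdir -p pics; ls
cat > h.py <<'E'
import numpy as np, cv2
from scipy.spatial.transform import Rotation as R
from plant import get_state, read_camera, ctrl
def cloud(c):
    H,W=c["range_z"].shape; f=H/2/np.tan(np.radians(c["vfov"]/2))
    K=np.array([[f,0,c["cx"]],[0,f,c["cy"]],[0,0,1.]])
    u,v=np.meshgrid(np.arange(W),np.arange(H))
    p=cv2.undistortPoints(np.stack([u,v],-1).reshape(-1,1,2).astype(float),K,np.array([c["k1"],0,0,0,0.])).reshape(H,W,2)
    z=c["range_z"]; P=np.dstack([p[...,0]*z,p[...,1]*z,z])
    w=P@R.from_quat(c["orientation"]).as_matrix().T+np.array(c["origin"]); w[z==0]=np.nan
    return w
E
python3 - <<'E'
from h import *
s=get_state(); print(s)
for n in ["top","scene"]:
    c=read_camera(n); cv2.imwrite(f"pics/{n}1.png",c["frame"]); np.save(f"{n}_w.npy",cloud(c)); print(n,c["origin"],c["vfov"],c["k1"])
E
```

```text
pics
{'time': 0.0, 'qpos': array([ 1.01302765e+00,  2.87224341e-01,  1.57818952e+00,  2.69048575e-05,
        1.27859002e+00, -1.50029100e-01]), 'dq': array([-2.03443839e-03, -1.02989556e-03,  1.58754440e-03, -8.17239895e-05,
        7.06675492e-04, -1.64581413e-03]), 'joint_efforts': array([ 1.47620362e-04, -4.05985951e+01, -2.92621887e+01, -1.18879220e-04,
        5.95646459e-03, -2.82395440e-07]), 'eef_pos': array([0.26729315, 0.61910379, 0.22990127]), 'tcp_rot': array([ 2.02464147e-01,  9.79288934e-01, -1.12643862e-03, -4.29894634e-04]), 'contact_force': array([-0.05048164, -0.0945137 , -0.05403402]), 'wrist_torque': array([ 0.00418518, -0.00431723, -0.00889571]), 'finger_force': 0.0, 'opening': 0.999408709617792}
top [0.34498904 0.04067239 0.94793384] 47.723095181076644 0.0030659362225129165
scene [ 0.09975747 -0.38418466  0.73463844] 50.436727582863085 0.020252618839425394
```

View pics/top1.png

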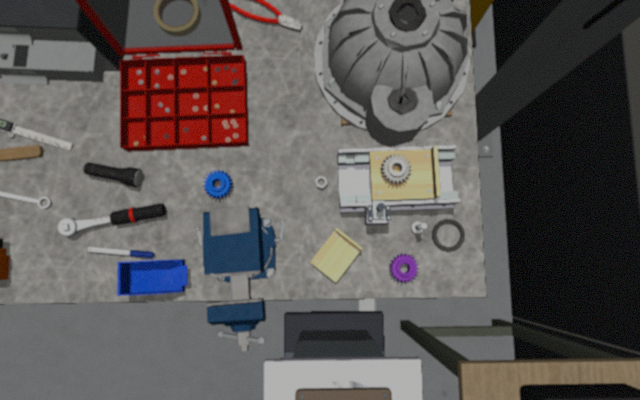

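View pics/scene1.png

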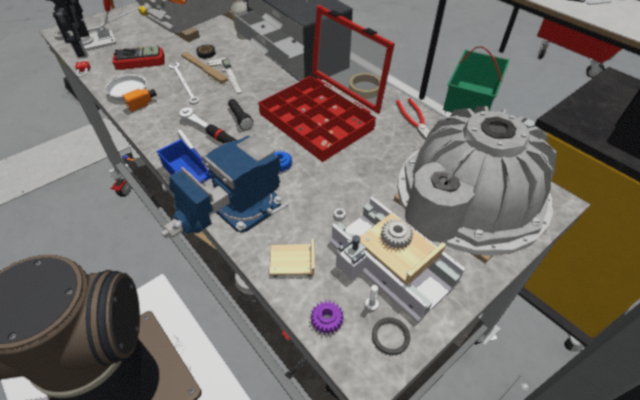

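Candidates: the boards are the one on the rack (405,175 top) and a smaller loose one (337,256). The gears are steel on the board (397,170), blue (218,185) and purple (404,268). I choose the board on the rack with the steel gear. The lip is at (436,173), at the -y end; the keeper knob is near (377,210). The tall bell housing stands just behind the rack.

Run:
```python
from h import *
im=cv2.imread("pics/top1.png"); w=np.load("top_w.npy")
cv2.imwrite("pics/crop1.png",cv2.resize(im[130:290,310:480],None,fx=3.5,fy=3.5,interpolation=cv2.INTER_CUBIC))
sub=np.zeros(im.shape[:2],bool); sub[135:225,330:465]=1
hsv=cv2.cvtColor(im,cv2.COLOR_BGR2HSV)
wood=sub&(hsv[...,1]>50)&(hsv[...,0]<35)&(hsv[...,0]>10)
def rect(m,n):
    p=w[m]; p=p[~np.isnan(p).any(1)]
    r=cv2.minAreaRect(p[:,:2].astype(np.float32)*1000); print(n,len(p),np.round(r[0],1),np.round(r[1],1),round(r[2],2),'z',np.round(np.percentile(p[:,2]*1000,[5,50,95]),1))
    return p
rect(wood,'wood'); z=w[...,2]
rect(wood&(z>.056)&(z<.070),'boardtop'); rect(wood&(z>.078)&(z<.1),'lip')
g=sub&(z>.078)&(z<.1); 
n,l,st,c=cv2.connectedComponentsWithStats(g.astype(np.uint8))
for i in range(1,n):
    if st[i,4]>8: print(st[i]); rect(l==i,'blob')
rect(sub&(z>.047)&(z<.058)&~wood,'guides')
rect(sub&(z>.02)&(z<.058)&(~wood),'rack all')
for n_,b in dict(ring=(430,218,465,252),bolt=(408,215,428,245),nut=(312,174,330,192)).items():
    m=np.zeros_like(sub); m[b[1]:b[3],b[0]:b[2]]=1; rect(m&(z>.005),n_)
```

```text
wood 2610 [ 515.6 -124.3] [ 99.4 130. ] 0.91 z [61.4 64.1 87.1]
boardtop 2302 [ 515.6 -121.2] [ 99.6 123.4] 1.12 z [61.3 63.9 66.6]
lip 236 [ 516.9 -133.1] [111.1  97. ] 89.12 z [79.4 87.3 90.8]
[379 135  37   7 108]
blob 108 [ 585.2 -112.1] [71.1 12.4] 89.33 z [78.9 88.4 98.9]
[432 146   9  52 275]
blob 275 [ 516.6 -185.1] [98.9  8.9] 1.54 z [79.4 88.  90.9]
[381 154  31  30 551]
blob 551 [ 523.2 -107. ] [58.1 57. ] 65.44 z [82.1 86.5 92.9]
[377 203   8   9  58]
blob 58 [447.5 -73.4] [13.6 15. ] 89.85 z [91.  95.  97.3]
guides 1009 [ 508.8 -117.2] [245.7 180.9] 88.16 z [49.6 54.5 57.1]
rack all 2246 [ 510.5 -117.3] [244.9 185. ] 88.6 z [26.8 42.6 56.6]
ring 402 [ 397.4 -224.5] [66.1 66.8] 25.37 z [ 5.9  8.7 11.5]
bolt 125 [ 413.5 -158.7] [23.7 19.4] 12.98 z [ 6.8 15.2 70.3]
nut 80 [511.2  39.5] [23.9 24.7] 42.26 z [ 7.6 12.2 15.2]
```

View pics/crop1.png

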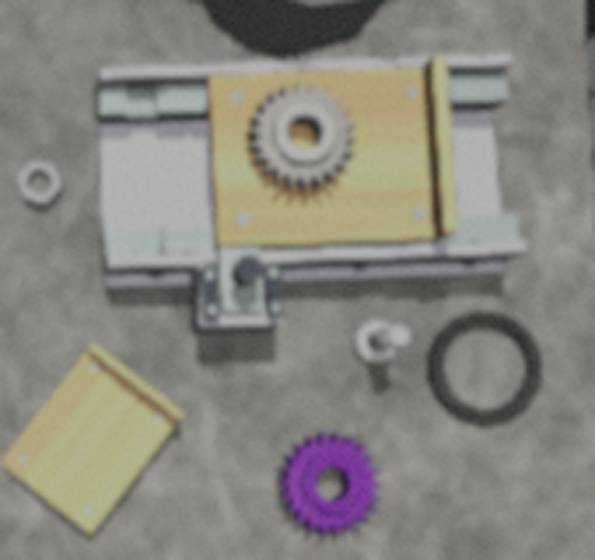

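The crop confirms it: a 100 x 130 mm board with the grey gear on it, lip on the right, dark knob at about crop (245,270), keeper drawn back. Next I'll get the precise rack yaw, the housing clearance and the transit heights.

Run:
```python
from h import *
w=np.load("top_w.npy"); im=cv2.imread("pics/top1.png"); z=w[...,2]; x=w[...,0]; y=w[...,1]
def line(m,n):
    p=w[m][:,:2].astype(np.float32); v=cv2.fitLine(p,cv2.DIST_HUBER,0,.001,.001).ravel(); print(n,len(p),'yaw deg',np.degrees(np.arctan(-v[0]/v[1])),v[2:])
G=(z>.047)&(z<.059)&(y>-.23)&(y<.01)
line(G&(x>.56)&(x<.59),'far guide'); line(G&(x>.45)&(x<.475),'near guide')
a=(z>.078)&(z<.1)&(y<-.17)&(y>-.2)&(x>.46)&(x<.57); line(a&1>0,'x') if 0 else None
p=w[a][:,:2].astype(np.float32); v=cv2.fitLine(p,cv2.DIST_HUBER,0,.001,.001).ravel(); print('lip yaw',np.degrees(np.arctan(v[1]/v[0])),v[2:], 'ymin pct',np.percentile(p[:,1],[2,98]))
c=np.concatenate([w.reshape(-1,3),np.load("scene_w.npy").reshape(-1,3)])
for lo,hi in [(.1,.15),(.15,.2),(.2,.25),(.25,.4)]:
    q=c[(c[:,2]>lo)&(c[:,2]<hi)&(c[:,0]>.45)&(c[:,0]<.75)]
    print(lo,[ (y0, round(q[(q[:,1]>y0)&(q[:,1]<y0+.04),0].min(initial=9),3)) for y0 in (-.28,-.24,-.2,-.16,-.12,-.08)])
q=c[(c[:,0]>.2)&(c[:,0]<.62)&(c[:,1]>-.25)]
print('zmax by y',[(round(y0,2),round(np.nanpercentile(q[(q[:,1]>y0)&(q[:,1]<y0+.1),2],99.9),3)) for y0 in np.arange(-.25,.7,.1)])
```

```text
far guide 436 yaw deg 1.3080195 [ 0.57149243 -0.14893629]
near guide 428 yaw deg 1.6496588 [ 0.46080056 -0.13909397]
lip yaw 1.6680098 [ 0.5126942  -0.18406777] ymin pct [-0.18938898 -0.18046099]
0.1 [(-0.28, np.float64(0.734)), (-0.24, np.float64(0.673)), (-0.2, np.float64(0.607)), (-0.16, np.float64(0.582)), (-0.12, np.float64(0.579)), (-0.08, np.float64(0.589))]
0.15 [(-0.28, np.float64(9.0)), (-0.24, np.float64(0.689)), (-0.2, np.float64(0.626)), (-0.16, np.float64(0.59)), (-0.12, np.float64(0.59)), (-0.08, np.float64(0.6))]
0.2 [(-0.28, np.float64(9.0)), (-0.24, np.float64(9.0)), (-0.2, np.float64(0.738)), (-0.16, np.float64(0.716)), (-0.12, np.float64(0.714)), (-0.08, np.float64(0.727))]
0.25 [(-0.28, np.float64(9.0)), (-0.24, np.float64(9.0)), (-0.2, np.float64(9.0)), (-0.16, np.float64(9.0)), (-0.12, np.float64(9.0)), (-0.08, np.float64(9.0))]
zmax by y [(np.float64(-0.25), np.float64(0.15)), (np.float64(-0.15), np.float64(0.153)), (np.float64(-0.05), np.float64(0.057)), (np.float64(0.05), np.float64(0.152)), (np.float64(0.15), np.float64(0.154)), (np.float64(0.25), np.float64(0.14)), (np.float64(0.35), np.float64(0.053)), (np.float64(0.45), np.float64(0.308)), (np.float64(0.55), np.float64(0.359)), (np.float64(0.65), np.float64(0.306))]
```

```bash
python3 -m crank '[[[-340,-200,-50],65,255],[[-340,-200,-50],65,255],[[-340,-200,-50],65,255],[[-340,-200,-50],65,255],[[-340,-200,-50],65,255],[[-340,-200,-50],65,255],[[-340,-200,-50],65,255],[[-340,-200,-50],65,255],[[-340,-200,-50],65,255],[[-340,-200,-50],65,255]]' 40
python3 -c "
from h import *
s=get_state(); print(R.from_quat(s['tcp_rot']).as_matrix().round(3), s['qpos'])"
```

```text
time: 1.1
eef_pos: [0.5008, 0.3003, 0.2809]
tcp_rot: [0.698, 0.716, -0.0, -0.0]
contact_force: [-1.5, 0.6, 0.2]
opening: -0.001
finger_force: 0.0
[[-0.026  1.    -0.001]
 [ 1.     0.026  0.   ]
 [ 0.    -0.001 -1.   ]] [3.66189180e-01 5.22401163e-02 1.75197540e+00 5.43447053e-04
 1.33816627e+00 3.39566100e-01]
```

```bash
python3 -m crank '[[[-460,-1,40],0,255],[[-460,-1,40],0,255],[[-460,-1,40],0,255],[[-460,-1,40],0,255],[[-460,-1,40],0,255],[[-460,-1,40],0,255],[[-460,-1,40],0,255],[[-460,-1,40],0,255],[[-460,-1,40],0,255],[[-460,-1,40],0,255]]' && python3 -m crank '[[[-57,0,0],0,255],[[-57,0,0],0,255],[[-57,0,50],0,255],[[-57,0,90],0,255],[[-57,0,90],0,255],[[-57,0,90],0,255]]'
python3 - <<'E'
from h import *
c=read_camera("wrist"); cv2.imwrite("pics/w1.png",c["frame"]); np.save("wr_w.npy",cloud(c))
E
```

```text
time: 2.1
eef_pos: [0.5122, -0.1609, 0.2401]
tcp_rot: [0.698, 0.716, -0.001, -0.001]
contact_force: [0.2, 0.2, -0.1]
opening: -0.003
finger_force: 0.0
time: 2.7
eef_pos: [0.5144, -0.2138, 0.1512]
tcp_rot: [0.696, 0.718, -0.0, -0.001]
contact_force: [0.5, 0.0, 0.4]
opening: 0.001
finger_force: 0.0
```

View pics/w1.png

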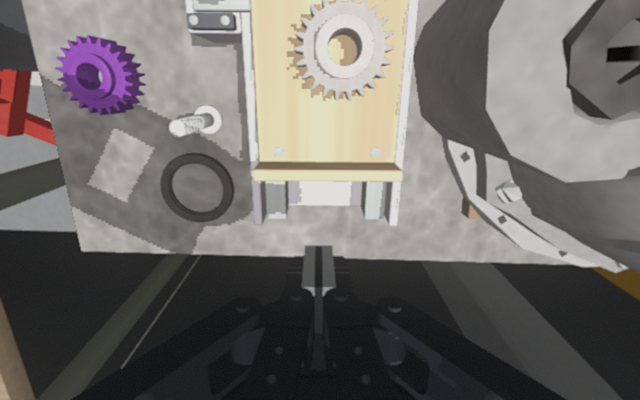

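The wrist view shows the fingertips at (318,250), behind the lip (254–402, 173) and nearly centred on it, with the gear at (342,47). The bolt, ring and housing are clear of the path. I'll measure the lip face from here.

Run:
```python
from h import *
w=np.load("wr_w.npy"); x,y,z=w[...,0],w[...,1],w[...,2]
m=(z>.074)&(z<.1)&(y>-.21)&(y<-.165)&(x>.45)&(x<.58)
p=w[m]; print(len(p),np.percentile(p,[1,50,99],axis=0).round(4))
m=(z>.045)&(z<.074)&(y<-.185)&(y>-.2)&(x>.48)&(x<.55); print(m.sum(), np.percentile(w[m],[2,50,98],axis=0).round(4) if m.any() else '')
print(get_state()['eef_pos'])
```

```text
2403 [[ 0.4708 -0.1921  0.0746]
 [ 0.5189 -0.1858  0.0885]
 [ 0.5678 -0.1827  0.0903]]
0 
[ 0.51548294 -0.21482763  0.15314511]
```

```bash
python3 -m crank '[[[0,3,40],0,255],[[0,3,80],0,255],[[0,3,94],0,255],[[0,3,94],0,255],[[3,3,94],0,255],[[6,3,94],0,255],[[9,3,94],0,255],[[11,3,94],0,255],[[13,3,94],0,255],[[15,3,94],0,255]]' && python3 -m crank '[[[2,0,0],0,255],[[4,0,0],0,255],[[6,0,0],0,255],[[8,0,0],0,255],[[10,0,0],0,255],[[12,0,0],0,255],[[14,0,0],0,255],[[16,0,0],0,255],[[18,0,0],0,255],[[20,0,0],0,255]]'
```

```text
time: 3.75
eef_pos: [0.517, -0.2009, 0.0577]
tcp_rot: [0.697, 0.717, -0.0, 0.001]
contact_force: [-0.9, -5.4, -0.8]
opening: 0.001
finger_force: 2.6
time: 4.75
eef_pos: [0.5167, -0.1821, 0.0577]
tcp_rot: [0.697, 0.717, -0.001, 0.002]
contact_force: [0.4, -5.3, -1.4]
opening: -0.003
finger_force: 2.6
```

```bash
python3 -m crank '[[[3,0,0],0,255],[[6,0,0],0,255],[[9,0,0],0,255],[[12,0,0],0,255],[[15,0,0],0,255],[[18,0,0],0,255],[[20,0,0],0,255],[[22,0,0],0,255],[[24,0,0],0,255],[[25,0,0],0,255]]' && python3 -m crank '[[[1,0,0],0,255],[[2,0,0],0,255],[[3,0,0],0,255],[[4,0,0],0,255],[[5,0,0],0,255]]'
```

```text
time: 5.75
eef_pos: [0.516, -0.1569, 0.0577]
tcp_rot: [0.697, 0.717, -0.001, 0.002]
contact_force: [0.1, -4.8, -1.4]
opening: 0.001
finger_force: 2.7
time: 6.25
eef_pos: [0.5156, -0.1518, 0.0576]
tcp_rot: [0.697, 0.717, -0.001, 0.001]
contact_force: [-0.0, -1.6, -1.3]
opening: 0.001
finger_force: 0.6
```

```bash
python3 -m crank '[[[1,0,0],0,255],[[1,0,0],0,255]]'
python3 - <<'E'
from h import *
c=read_camera("wrist"); cv2.imwrite("pics/w2.png",c["frame"]); w=cloud(c); x,y,z=w[...,0],w[...,1],w[...,2]
b=(x>.48)&(x<.55)&(y>-.125)&(y<-.105)&(z>.04)&(z<.075)
b2=(x>.475)&(x<.56)&(y>-.02)&(y<.0)&(z>.03)&(z<.075)
for m in (b,b2): print(m.sum(), np.percentile(w[m],[5,50,95],axis=0).round(4) if m.any() else '')
m=(z>.070)&(z<.1)&(y>-.16)&(y<-.11)&(x>.46)&(x<.58); print('lip',np.percentile(w[m],[1,50,99],axis=0).round(4))
c=read_camera("top"); w=cloud(c); cv2.imwrite("pics/t2.png",cv2.resize(c["frame"][120:260,310:480],None,fx=3.5,fy=3.5)); x,y,z=w[...,0],w[...,1],w[...,2]
for y0 in (-.11,-.04,-.02,-.01): 
  for x0 in (.475,.55):
    m=(x>x0)&(x<x0+.015)&(y>y0)&(y<y0+.015)&(z<.1)&(z>.02); print(y0,x0,m.sum(),np.median(z[m]) if m.any() else '')
E
```

```text
time: 6.45
eef_pos: [0.5154, -0.1503, 0.0575]
tcp_rot: [0.697, 0.717, -0.0, 0.001]
contact_force: [-0.1, -5.0, -1.6]
opening: 0.005
finger_force: 2.6
5758 [[ 0.4835 -0.1239  0.0531]
 [ 0.5149 -0.1147  0.054 ]
 [ 0.5465 -0.106   0.055 ]]
0 
lip [[ 0.4705 -0.155   0.0703]
 [ 0.5158 -0.1367  0.0788]
 [ 0.5664 -0.132   0.0991]]
-0.11 0.475 52 0.05344073971308677
-0.11 0.55 53 0.05386861256360487
-0.04 0.475 50 0.053818485672791294
-0.04 0.55 48 0.05391173989422532
-0.02 0.475 41 0.054376624928369144
-0.02 0.55 58 0.05329948336109641
-0.01 0.475 11 0.040132657912516745
-0.01 0.55 57 0.03996420496082731
```

View pics/t2.png

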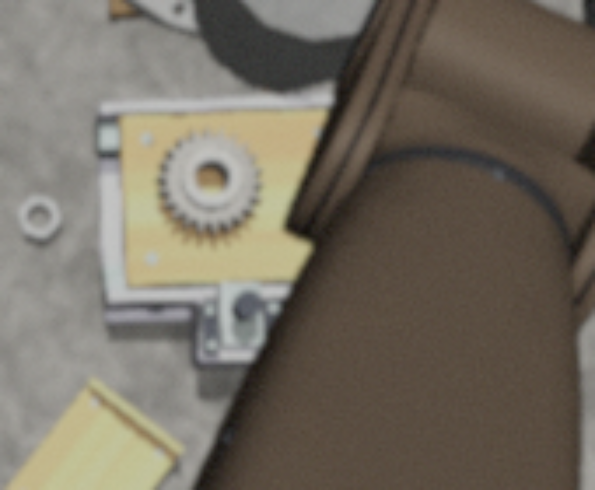

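The board has dropped: its top reads 54 mm at both rails and both ends, and the gear at crop (210,175) is still standing on it. I'll back off, rise and go to the robot side of the knob at crop (247,305).

```bash
python3 -m crank '[[[-12,0,0],0,255],[[-12,0,-40],0,255],[[-12,0,-80],0,255],[[-12,-40,-80],0,255],[[20,-89,-80],0,255],[[60,-89,-80],0,255],[[78,-89,-80],0,255],[[78,-89,-80],0,255],[[78,-89,-80],0,255]]'
python3 - <<'E'
from h import *
c=read_camera("wrist"); cv2.imwrite("pics/w3.png",c["frame"]); w=cloud(c); x,y,z=w[...,0],w[...,1],w[...,2]
m=(z>.088)&(z<.1)&(y>-.1)&(y<-.045)&(x>.43)&(x<.47); print('knob',m.sum(),np.percentile(w[m],[2,50,98],axis=0).round(4))
s=get_state(); print(s['eef_pos'],s['qpos'])
m=(z>.115)&(z<.15)&(abs(y-s['eef_pos'][1])<.03)&(abs(x-s['eef_pos'][0])<.04); print('finger',m.sum(),np.percentile(w[m],[2,50,98],axis=0).round(4) if m.any() else '')
E
```

```text
time: 7.45
eef_pos: [0.4243, -0.0741, 0.1375]
tcp_rot: [0.697, 0.717, 0.0, 0.0]
contact_force: [0.2, 0.8, 0.1]
opening: 0.001
finger_force: 0.0
knob 523 [[ 0.4422 -0.0827  0.089 ]
 [ 0.4491 -0.0745  0.0953]
 [ 0.4561 -0.0684  0.0966]]
[ 0.42453857 -0.07453074  0.13754056] [-4.10233237e-01 -1.70209394e-01  2.23595477e+00  3.14908873e-04
  1.07558149e+00 -4.38941147e-01]
finger 398 [[ 0.4115 -0.0696  0.1421]
 [ 0.424  -0.0653  0.1468]
 [ 0.4363 -0.0643  0.1498]]
```

View pics/w3.png

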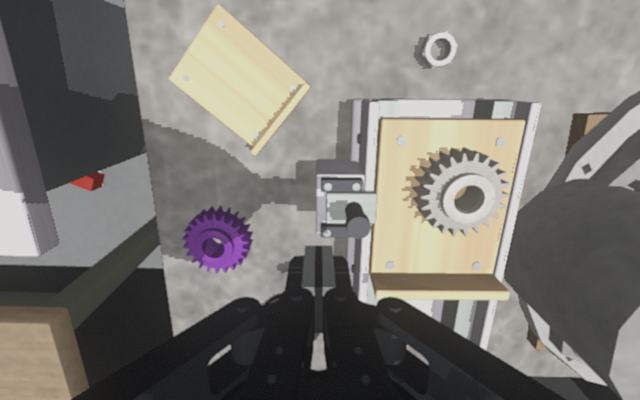

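The wrist view shows the fingertips at (318,250), just to the robot side (image left) of the knob top (358,225), with about 5 mm gap. The board is seated and the gear is upright at (468,195). I'll step back 5 mm, descend, then push.

```bash
python3 -m crank '[[[0,-6,0],0,255],[[0,-6,20],0,255],[[0,-6,40],0,255],[[0,-6,61],0,255],[[0,-6,61],0,255],[[0,-6,61],0,255]]' && python3 -m crank '[[[0,2,0],0,255],[[0,4,0],0,255],[[0,6,0],0,255],[[0,8,0],0,255],[[0,10,0],0,255],[[0,12,0],0,255]]'
```

```text
time: 8.1
eef_pos: [0.418, -0.0748, 0.0763]
tcp_rot: [0.697, 0.717, -0.0, -0.001]
contact_force: [0.8, 0.0, 0.9]
opening: 0.003
finger_force: 0.0
time: 8.7
eef_pos: [0.43, -0.0739, 0.0764]
tcp_rot: [0.697, 0.717, -0.0, -0.0]
contact_force: [-1.6, 0.1, 1.2]
opening: 0.003
finger_force: 0.8
```

```bash
python3 -m crank '[[[0,2,0],0,255],[[0,4,0],0,255],[[0,6,0],0,255],[[0,8,0],0,255],[[0,10,0],0,255],[[0,12,0],0,255],[[0,14,0],0,255],[[0,16,0],0,255]]' && python3 -m crank '[[[0,1,0],0,255],[[0,2,0],0,255],[[0,3,0],0,255]]'
```

```text
time: 9.5
eef_pos: [0.4463, -0.0735, 0.0763]
tcp_rot: [0.697, 0.717, -0.0, -0.0]
contact_force: [-1.7, -0.8, 1.6]
opening: -0.003
finger_force: 0.8
time: 9.8
eef_pos: [0.4475, -0.0734, 0.0762]
tcp_rot: [0.697, 0.717, -0.002, -0.002]
contact_force: [-10.1, -0.9, 7.4]
opening: -0.002
finger_force: 4.8
```

```bash
python3 -m crank '[[[0,1,0],0,255],[[0,1,0],0,255]]'
```

```text
time: 10.0
eef_pos: [0.4476, -0.0734, 0.0762]
tcp_rot: [0.696, 0.718, -0.003, -0.003]
contact_force: [-11.5, -1.7, 8.9]
opening: 0.0
finger_force: 5.7
```

Hard stop. I'll back off, rise and check.

```bash
python3 -m crank '[[[0,-6,0],0,255],[[0,-14,0],0,255],[[0,-14,0],0,255],[[0,-14,-40],0,255],[[0,-14,-61],0,255],[[0,-14,-61],0,255]]'
python3 - <<'E'
from h import *
c=read_camera("wrist"); cv2.imwrite("pics/w4.png",c["frame"]); w=cloud(c); x,y,z=w[...,0],w[...,1],w[...,2]
m=(z>.092)&(z<.1)&(y>-.1)&(y<-.045)&(x>.44)&(x<.49); print('knob',m.sum(),np.percentile(w[m],[2,50,98],axis=0).round(4))
m=(x>.49)&(x<.55)&(y>-.125)&(y<-.105)&(z>.04)&(z<.075);print('board z',np.median(z[m]))
E
```

```text
time: 10.6
eef_pos: [0.4389, -0.0748, 0.1411]
tcp_rot: [0.697, 0.717, 0.002, 0.004]
contact_force: [0.3, -0.3, -0.3]
opening: 0.002
finger_force: 0.0
knob 454 [[ 0.4612 -0.0822  0.0927]
 [ 0.4682 -0.0747  0.0954]
 [ 0.4753 -0.0682  0.0967]]
board z 0.05402995727586157
```

View pics/w4.png

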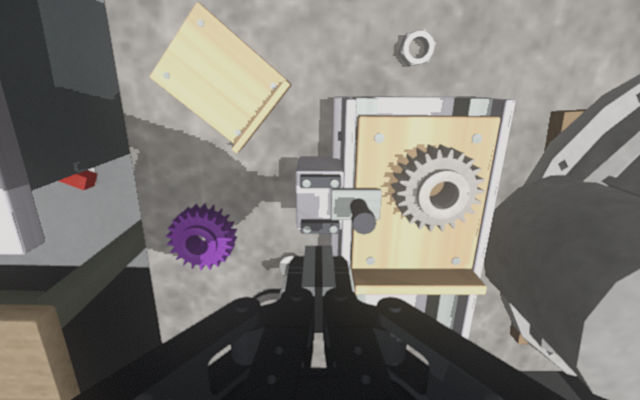

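The wrist view shows the keeper out over the board edge (355,205) and the knob at (363,217). The knob travel measures only ~19 mm, though, so I'll clear the arm and compare with the first top image.

```bash
python3 -m crank '[[[0,0,-60],0,255],[[40,0,-100],0,255],[[90,0,-100],0,255],[[140,10,-100],0,255],[[190,20,-100],0,255],[[240,30,-100],0,255],[[240,30,-100],0,255]]'
python3 - <<'E'
from h import *
c=read_camera("top"); f=c["frame"]; w=cloud(c); x,y,z=w[...,0],w[...,1],w[...,2]
w0=np.load("top_w.npy")
for W in (w0,w):
    m=(W[...,2]>.09)&(W[...,2]<.1)&(W[...,1]>-.095)&(W[...,1]<-.05)&(W[...,0]>.435)&(W[...,0]<.485); p=W[m]; print('knob',m.sum(),p.mean(0).round(4),np.percentile(p[:,0],[3,97]).round(4))
    m=(abs(W[...,1]+.112)<.02)&(W[...,2]>.049)&(W[...,2]<.0585)
    for lo in (.45,.56):
        k=m&(W[...,0]>lo)&(W[...,0]<lo+.03)
s=c0=read_camera("scene"); w2=cloud(s); ws=np.load("scene_w.npy")
for W in (ws,w2):
    m=(W[...,2]>.09)&(W[...,2]<.1)&(W[...,1]>-.095)&(W[...,1]<-.05)&(W[...,0]>.43)&(W[...,0]<.485); p=W[m]; print('scene knob',m.sum(),p.mean(0).round(4),np.percentile(p[:,0],[3,97]).round(4))
cv2.imwrite("pics/t3.png",cv2.resize(f[120:260,310:480],None,fx=3.5,fy=3.5))
E
```

```text
time: 11.35
eef_pos: [0.4585, 0.1708, 0.2355]
tcp_rot: [0.695, 0.719, -0.0, -0.001]
contact_force: [-0.1, -0.9, 1.2]
opening: -0.003
finger_force: 0.0
knob 55 [ 0.4475 -0.0735  0.0951] [0.4413 0.4548]
knob 56 [ 0.4663 -0.073   0.095 ] [0.4591 0.4739]
scene knob 58 [ 0.4486 -0.0749  0.0953] [0.4427 0.4552]
scene knob 55 [ 0.4681 -0.0746  0.0953] [0.4616 0.4751]
```

View pics/t3.png

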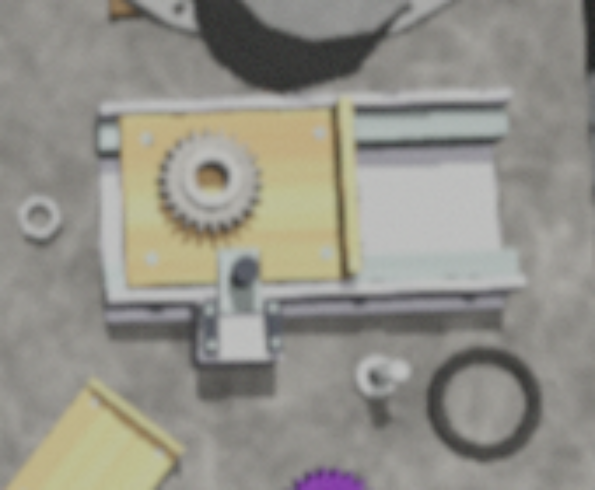

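The final top view shows the board in its notches, the gear standing on it at (210,175), and the knob at (243,270). The nut (40,215), bolt (380,375) and ring (485,405) have not moved. Relative to the guides' midline (x 0.5143), the knob was at rack x -67 at the start and is now at -48. The keeper had therefore started about 3 mm out, and is now at 22 mm, which agrees with the hard stop.

```bash
python3 -c "
from plant import ctrl; print(ctrl.sign_off())"
```

```text
the job is handed in; nothing more can be done
None
```

The job is handed in: the board is in both pairs of notches with the gear still standing on it, the keeper is pushed out to its hard stop over the board, and the bolt, nut and ring were left alone.

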